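# Set the slicing guide's fence to the wooden gauge with the play taken up

### The arm

A 7-joint arm with a two-finger parallel gripper is mounted at the origin on the work surface. World frame = base frame: x ahead of the robot, y to its left, z up, the work surface at z = 0. Lengths are in m, angles in rad, forces in N, time in s.
With the tool pointing down it reaches from about 0.425 to 0.875 m from the base axis. Payload 4.7 kg.
Tool frame: the origin (TCP) lies at the very end of the fingers, on their centre line; the grasp point (between the pads) lies 19 mm behind it; z points along the fingers, y is the line along which they close (so a half turn about z gives the same grasp; the last joint's range is limited). The gripper opens to 87 mm and grips with 3 to 60 N. Pads are 19 mm wide; open, the fingers measure 117 mm over their backs; the gripper's body (75 mm by 190 mm) begins 51 mm behind the grasp point.
Start: joints at [-1.19, 0.321, -0.07, 1.45, 0.023, 1.371, -0.057], TCP at [0.233, 0.607, 0.223] pointing down, gripper open.
Joint ranges: [-2.86, 2.86], [-0.3, 2.09], [-1.38, 1.24], [0.06, 2.45], [-1.56, 4.7], [0.09, 2.05], [-2.69, 2.69]. Speed limits (rad/s): [2.57, 2.57, 3.14, 3.14, 3.14, 3.14, 3.14].

### API

Orientations are given as a rotation vector (axis times angle).
In Python, from bench import ctrl gives the robot as it stands.
- The arm moves only by the tool jog_arm, never from a script. Its argument "commands" is a list of rows, each a list of 7 numbers: the opening, from 0 (shut) to 1 (fully open), then the shift along the world's x, y, z scaled (see below), then the turn, a rotation vector about the world's x, y, z scaled (see below). A call has exactly 5 rows; each row is the pose to reach, as a shift and turn from the pose commanded when the call began; what a row does not reach only later rows make up. The controller multiplies each number of a shift by 0.5 m and each number of a turn by 30 degrees. A row lasts 1/12 s, in which the tool goes at most 41.7 mm and 7.16 degrees, less where a joint would pass 70% of its speed; a pose out of reach is approached as far as the arm can. A call with a number of a shift or a turn outside -1 to 1 is refused whole. A call with a gripper value outside its range is refused whole. The fingers move at their own pace and stop on an object; "grip_force" is the grip in N (left out, the last holds). Time passes only in rows, so rows that repeat a pose let the fingers close, or fill a call up. It gives the time, the measured TCP pose, the force, the opening and the grip force at its end, in the units of the state.
- ctrl.get_state(): the state, without advancing time (a new reading comes with each control period).
- ctrl.get_image(name): name is "side" or "top" or "wrist"; returns a dict with "frame" (480x640x3 uint8, red, green, blue), "vfov" (degrees; the focal length in pixels is half the picture's height over the tangent of half this angle, whatever the lens; pixels are square), "cx", "cy" (the principal point, pixels), "distortion" ([k1, k2, p1, p2, k3] as OpenCV has them; the pictures are not rectified), "camera_from_world" (4x4, takes a point from world to camera coordinates); the wrist camera has in their place "mount" (4x4, takes a point from camera to tool coordinates, whose origin is the TCP and whose axes are the flange's). Camera axes: x right, y down, z forward; pixel columns grow to the right and rows downward; lengths in m; the calibration is good to about 2 mm. A picture is of the moment at which its call begins: read the wrist's pose just before it. There is no depth.
- ctrl.close_job(): hands the job in; it is judged then, once.
The state is a dict: "time": time; "joint_positions": joint angles; "qd": joint speeds; "joint_torque": joint torques, N m; "position": TCP position; "tool_rot": TCP orientation; "ft_force": force on the tool from outside, world axes, zero at the start; "torque": the same for the moment, N m; "grip_width": opening from 0.0 (shut) to 1.0 (fully open); "grip_force": force on a finger pad.
Only numpy, scipy, OpenCV 4.12 (cv2) and the standard library are available. Lean on these libraries where they do the work, as an engineer would, in place of code of your own. Each camera call takes 0.05 s, during which the arm holds its last target. There are 200 camera calls.

### The job

Set the slicing guide to the wooden gauge block: turn its handwheel to open the fence well past the gauge's width, stand the gauge upright on the bed in the middle of the gap and let go of it. Then wind the wheel back, in the closing direction only so that its play is taken up, until the pointer is back about at the index rib and the fence nips the gauge snugly but gently, and let go. Leave the bowl and the pitcher where they are.

Things in the scene. Friction and masses are not known exactly. Their poses are not given: they have to be found in the camera images.
- guide: Slicing guide fixed to the counter: aluminium bed 130 (x) x 300 (y) x 15 mm high, origin at the centre of its underside. Along its y: the fixed guard plate (inner face at y = -85 mm, 100 mm long in x, 30 mm high above the bed, 10 mm thick), the gap, the sliding fence (same length and height), then a white gear housing (y = 40 to 145 mm, top 52 mm above the counter) with the handwheel on it.
- fence: The sliding fence; moves along the guide's y only (+y opens), 20 mm per rad of the wheel once the play is taken up. Its origin is on its nominal gap-side face, mid-length, 0.5 mm above the bed: nominal gap = (origin's y in the guide's frame) + 85 mm. The gap starts at 16 to 21 mm and can go to 40 mm.
- fence_top (a point): Middle of the fence's top edge, 45 mm above the counter, 13 mm behind the nominal gap-side face. The white face plate on the gap side is sprung (16 N per mm) and worn: it may stand up to 2 mm proud or shy of nominal, so where it meets the gauge must be felt. A gentle, snug nip on the gauge is 3 to 14 N; over 20 N bruises it.
- wheel_grip (a point): Centre of the handwheel, on its vertical axis, 79 mm above the counter, at x = 0, y = 85 mm in the guide's frame. Round black wheel, 52 mm diameter, 22 mm thick (68 to 90 mm above the counter), free all round; below it the housing top at 52 mm, the index rib up to 58 mm. Counter-clockwise from above opens the fence, clockwise closes it.
- gear: Pinion under the wheel, same axis, 60 mm above the counter. The wheel has 0.45 rad of play on it, in which it turns freely (0.015 N m), and may start anywhere in the play. Driving the fence takes about 0.14 N m, plus 0.02 N m per newton of nip; with the wheel held still the first 0.14 N m of that is borne by the gear's friction, so once let go it keeps about 7 N of nip and eases off any more.
- pointer (a point): Tip of the steel pointer bar on top of the wheel, 24 mm from the wheel's axis, 90 mm above the counter. With the play taken up in the closing direction it stands at the index rib when the fence is at the gauge's width (24 mm); with the play taken up the other way it is 0.45 rad off.
- mark (a point): The place of the pointer's tip when it points at the index rib: 24 mm from the wheel's axis along the guide's +x, 90 mm above the counter. The rib is a small dark steel bar on the housing just outside the wheel's rim, along the guide's +x.
- gap (a point): Point on the bed (15 mm above the counter) in the middle of the guard plate's length, 12 mm from the guard's face towards the fence: where the middle of the gauge's foot is when it is nipped.
- gauge: Olivewood gauge block, 40 (its x) x 24 (its y, the measured width) x 70 mm tall, 65 g, standing upright on the counter; origin at the centre of its underside. In the guide its 24 mm go across the gap (its y along the guide's y, either way round).
- bowl: Olivewood bowl, 140 mm across, 60 mm high; bystander, origin at the centre of its underside.
- pitcher: Ribbed glass pitcher, 110 mm across, 190 mm high; bystander, origin at the centre of its underside.
Not all that is in view belongs to the job. What is meant by the gauge is not purple, and is the smaller of those in its own colour.

How it is judged:
On the way, in this order (a step that is already met when the one before it is completed fails the run):
1. the fence is opened past the mark: nominal gap at least 28 mm (y of fence in the frame of guide above -0.057 m), for 0.2 s.
2. the gauge stands upright on the bed in the gap, let go, with the fence still open wider than the gauge (x of gauge in the frame of gap between -0.03 and 0.03 m and y of gauge in the frame of gap between -0.004 and 0.018 m and z of gauge in the frame of gap below 0.003 m and angle between gauge's own z axis and vertical below 0.1 rad and y of fence in the frame of guide above -0.0585 m and contact force between the fingers and gauge below 0.2 N), for 0.2 s.
3. the fence, closed back onto the gauge, nips it with 2 to 16 N (contact force between fence and gauge between 2 and 16 N), for 0.2 s.
At the end, for the whole second after the job is handed in: The gauge stands upright and square on the bed between guard and fence, within 30 mm of the middle of the guard's length, nipped by the fence with 2 to 16 N; the pointer's tip is within 6 mm of the mark; everything is at rest and let go (all of step 3 and horizontal distance between pointer and mark below 0.006 m and x of gauge in the frame of gap between -0.03 and 0.03 m and y of gauge in the frame of gap between -0.003 and 0.003 m and z of gauge in the frame of gap below 0.003 m and angle between gauge's own z axis and vertical below 0.06 rad and angle between the y axis of gauge and the y axis of guide, either way round below 0.08 rad and linear speed of gauge below 0.01 m/s); the robot touches nothing.
It fails at once if the fence presses the gauge with more than 20 N (contact force between fence and gauge above 20 N).
It fails at once if the bowl or the pitcher is shifted more than 15 mm (distance of any of bowl, pitcher from where it was at the start of the episode above 0.015 m).
It also fails if it takes over 72 s, if anything falls off the work surface, if the arm or the gripper's body presses on something with over 40 N, if the wrist force passes 120 N, or if a joint passes its speed limit or range.

## Working session

There is one attempt and no reset: what is moved stays moved. The work goes in short steps, Python scripts to look and compute and a tool call to move; the robot and the scene stay as the last step left them, time stands still between calls to the robot, and variables do not carry over. Pictures are saved under pics/ and viewed, at most 10 in all, crops included, and the job is handed in when it is done.

Besides the shell and the picture viewer there is one more tool, called after "Emit:" as name([rows], argument=value, ...), one row to a line, values as JSON. jog_arm: Moves the arm, as the interface text tells. Shifts and turns lie within -1 to 1; 1 stands for 0.5 m of shift or 30 degrees of turn. Its arguments: {"type":"object","properties":{"commands":{"type":"array","items":{"type":"array","items":{"type":"number","minimum":-1,"maximum":1}}},"grip_force":{"type":"number"}},"required":["commands"]}

```bash
mkdir -p pics; ls; cat > h.py <<'E'
import numpy as np, cv2, json
from bench import ctrl
from scipy.spatial.transform import Rotation as R
def shot(name):
    s=ctrl.get_state(); im=ctrl.get_image(name)
    if name=="wrist":
        T=np.eye(4); T[:3,:3]=R.from_rotvec(s["tool_rot"]).as_matrix(); T[:3,3]=s["position"]
        W=T@np.array(im["mount"])
    else: W=np.linalg.inv(np.array(im["camera_from_world"]))
    f=240/np.tan(np.radians(im["vfov"])/2)
    K=np.array([[f,0,im["cx"]],[0,f,im["cy"]],[0,0,1]])
    return dict(frame=im["frame"],W=W,K=K,D=np.array(im["distortion"]))
def ray(c,px):
    u=cv2.undistortPoints(np.array(px,float).reshape(-1,1,2),c["K"],c["D"]).reshape(-1,2)
    d=np.c_[u,np.ones(len(u))]@c["W"][:3,:3].T
    return c["W"][:3,3],d/np.linalg.norm(d,axis=1)[:,None]
def onz(c,px,z):
    o,d=ray(c,px); return o+d*((z-o[2])/d[:,2])[:,None]
def cross(c1,p1,c2,p2):
    o1,d1=ray(c1,p1);o2,d2=ray(c2,p2);out=[]
    for a,b in zip(d1,d2):
        t=np.linalg.lstsq(np.c_[a,-b],o2-o1,rcond=None)[0]
        out.append(np.r_[(o1+a*t[0]+o2+b*t[1])/2,np.linalg.norm(o1+a*t[0]-o2-b*t[1])])
    return np.array(out)
def proj(c,P):
    M=np.linalg.inv(c["W"]); return cv2.projectPoints(np.array(P,float).reshape(-1,1,3),cv2.Rodrigues(M[:3,:3])[0],M[:3,3],c["K"],c["D"])[0].reshape(-1,2)
def save(c,n,box=None,s=1):
    f=c["frame"]
    if box: f=f[box[1]:box[3],box[0]:box[2]]
    cv2.imwrite("pics/"+n,cv2.cvtColor(cv2.resize(f,None,fx=s,fy=s,interpolation=cv2.INTER_CUBIC),cv2.COLOR_RGB2BGR))
E
python3 - <<'E'
from h import *
s=ctrl.get_state();print(s)
for n in("top","side"):
    c=shot(n);save(c,n+"0.png");print(n,c["W"].round(3).tolist(),c["K"][0,0],c["D"])
E
```

```text
pics
{'time': 0.0, 'joint_positions': array([-1.18993663,  0.32185573, -0.07009962,  1.45167589,  0.02261363,
        1.37077912, -0.05689139]), 'qd': array([-0.00025418,  0.00119133, -0.00138558,  0.00115146, -0.00082337,
        0.00017162,  0.00022434]), 'joint_torque': array([ 8.68834468e-05, -4.91286564e+01, -4.04148744e-01, -3.12525237e+01,
       -6.40314817e-02,  4.34589351e-02,  1.79501649e-04]), 'position': array([0.23293043, 0.60624195, 0.22143992]), 'tool_rot': array([-5.72749340e-01, -3.08868873e+00,  3.00736321e-03]), 'ft_force': array([-0.20140339, -0.55541259, -0.12785329]), 'torque': array([-0.02073329, -0.01161003, -0.03469965]), 'grip_force': 0.0, 'grip_width': 1.001343480968498}
top [[-0.002, -0.989, 0.145, 0.388], [-1.0, 0.006, 0.029, 0.02], [-0.03, -0.145, -0.989, 1.133], [0.0, 0.0, 0.0, 1.0]] 443.0801956987162 [0.02612462 0.         0.         0.         0.        ]
side [[0.927, -0.271, 0.259, 0.263], [-0.374, -0.67, 0.641, -0.692], [0.0, -0.691, -0.723, 0.888], [0.0, 0.0, 0.0, 1.0]] 575.3110383586792 [-0.17977019  0.          0.          0.          0.        ]
```

View pics/top0.png

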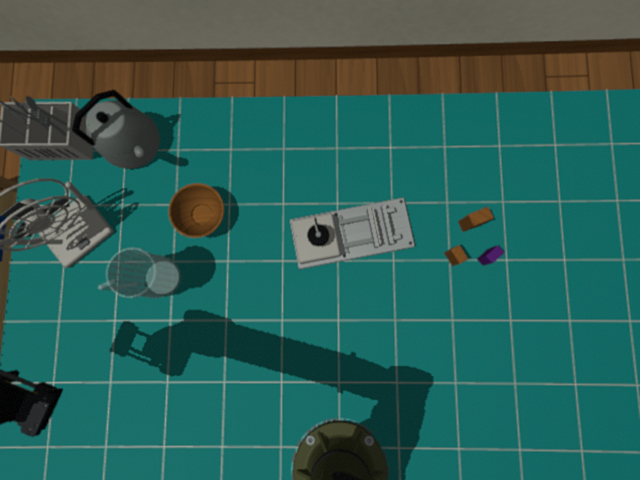

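View pics/side0.png

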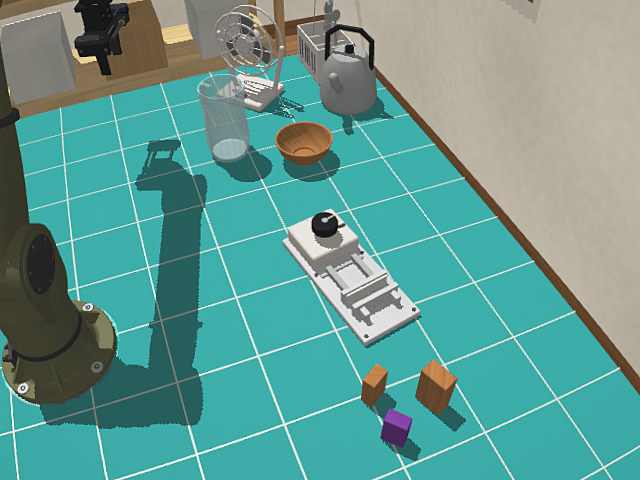

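The top view shows the arm base at the bottom, the guide at (350,232) with its wheel at (318,235), the bowl at (197,210) and the pitcher at (145,273). There are three candidate blocks:
- Large wooden block: top (477,218), side (437,387).
- Small wooden block: top (457,255), side (375,385).
- Purple block: top (490,255), side (397,428).

The gauge is the small wooden one, because it isn't purple and is the smaller of the two brown blocks. I'll confirm that in a crop.

```bash
python3 - <<'E'
from h import *
t=shot("top");s=shot("side")
a=cv2.resize(s["frame"][340:460,340:480],None,fx=2.8,fy=2.8,interpolation=cv2.INTER_CUBIC)
b=cv2.resize(t["frame"][190:275,285:420],None,fx=2.95,fy=2.95,interpolation=cv2.INTER_CUBIC)
d=cv2.resize(s["frame"][200:350,275:425],None,fx=2.6,fy=2.6,interpolation=cv2.INTER_CUBIC)
H=np.zeros((600,800,3),np.uint8)
H[:a.shape[0],:a.shape[1]]=a; H[:d.shape[0],400:400+d.shape[1]]=d; bb=b[:250]; H[345:345+bb.shape[0],:bb.shape[1]]=bb
cv2.imwrite("pics/crop1.png",H[...,::-1])
for n,c in(("top",t),("side",s)):
    h=cv2.cvtColor(c["frame"],cv2.COLOR_RGB2HSV)
    for nm,m in(("wood",cv2.inRange(h,(5,110,60),(20,255,255))),("black",cv2.inRange(h,(0,0,0),(180,255,45)))):
        k,l,st,ce=cv2.connectedComponentsWithStats(m)
        for i in range(1,k):
            if 40<st[i,4]<5000 and 280<ce[i][0]<520 and 190<ce[i][1]<420: 
                cn=cv2.findContours((l==i).astype(np.uint8),0,2)[0][0]
                print(n,nm,st[i],ce[i].round(1),cv2.minAreaRect(cn), cv2.approxPolyDP(cn,2,True).reshape(-1,2).tolist())
E
```

```text
top wood [459 208  34  23 406] [475.9 218.5] ((475.4655456542969, 218.41378784179688), (12.998672485351562, 33.239463806152344), 68.1985855102539) [[490, 211], [484, 208], [469, 214], [459, 222], [462, 229], [492, 218]]
top wood [445 246  23  19 262] [456.2 255.1] ((456.2247314453125, 255.35955810546875), (16.535968780517578, 16.535966873168945), 57.9946174621582) [[460, 246], [445, 253], [452, 264], [467, 258]]
top black [308 225  21  21 294] [318.6 235.4] ((318.0, 235.0), (20.0, 20.0), 90.0) [[313, 226], [308, 233], [309, 239], [314, 244], [324, 244], [328, 239], [327, 229], [317, 225], [321, 236], [317, 238]]
side wood [ 415  360   42   55 1423] [435.  386.8] ((434.55523681640625, 386.7933654785156), (42.06802749633789, 41.11320877075195), 38.1572265625) [[432, 360], [421, 370], [415, 396], [438, 414], [447, 405], [456, 378]]
side wood [361 364  27  43 722] [373.6 384.6] ((373.6460266113281, 384.71038818359375), (23.711233139038086, 38.6978645324707), 39.289405822753906) [[377, 364], [363, 379], [361, 399], [371, 406], [383, 392], [387, 371]]
side black [312 213  26  24 450] [324.3 225.2] ((324.5, 224.5), (23.0, 25.0), 90.0) [[317, 214], [312, 221], [313, 231], [320, 236], [333, 234], [337, 227], [334, 216], [326, 223], [322, 223], [320, 218], [331, 214]]
```

View pics/crop1.png

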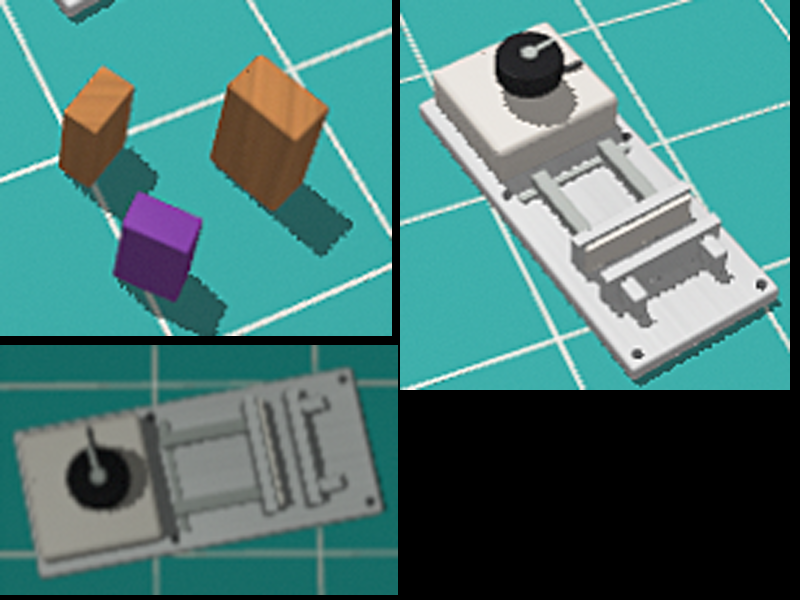

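The crop confirms the gauge: the small wooden block at side (375,385). The pointer points about along +x, close to the rib, and the fence gap is nearly closed.

```bash
python3 - <<'E'
from h import *
t=shot("top");s=shot("side")
T=[(317.9,234.1),(403.6,197.8),(414.8,245.9),(300.3,268.6)];S=[(325,220.4),(420,311.5),(363.5,344.2),(282.7,241.5)]
print("hub,corners\n",cross(t,T,s,S).round(4))
print(onz(t,T[:1],.09).round(4),onz(s,S[:1],.09).round(4))
print(onz(t,T[1:],.015).round(4).tolist(),onz(s,S[1:],.015).round(4).tolist())
q=[(377.1,363.9),(387.5,371.4),(374.6,387.1),(363.6,377.5)]
P=onz(s,q,.07);print("gauge top side",P.round(4).tolist(),P.mean(0))
print("top view",onz(t,[[460, 246], [445, 253], [452, 264], [467, 258]],.07).round(4).tolist())
E
```

```text
hub,corners
 [[ 0.5555  0.047   0.0903  0.0024]
 [ 0.6602 -0.1717  0.0131  0.0009]
 [ 0.5342 -0.1961  0.0113  0.0016]
 [ 0.4795  0.0939  0.0133  0.0023]]
[[0.5544 0.0472 0.09  ]] [[0.5568 0.0471 0.09  ]]
[[0.6593, -0.1712, 0.015], [0.5345, -0.1956, 0.015], [0.4783, 0.094, 0.015]] [[0.6598, -0.1728, 0.015], [0.5323, -0.198, 0.015], [0.4803, 0.0922, 0.015]]
gauge top side [[0.5202, -0.2723, 0.07], [0.5298, -0.2914, 0.07], [0.4985, -0.3093, 0.07], [0.4895, -0.2869, 0.07]] [ 0.50947153 -0.2899671   0.07      ]
top view [[0.5264, -0.292, 0.07], [0.5098, -0.2559, 0.07], [0.4834, -0.2712, 0.07], [0.4975, -0.3071, 0.07]]
```

Emit:
jog_arm([
  [1, 0.03, -0.05, 0.04, 0, 0, -0.15],
  [1, 0.06, -0.11, 0.06, 0, 0, -0.3],
  [1, 0.1, -0.17, 0.06, 0, 0, -0.45],
  [1, 0.13, -0.22, 0.06, 0, 0, -0.6],
  [1, 0.16, -0.28, 0.06, 0, 0, -0.74],
])

```text
time: 0.72
position: [0.3139, 0.4659, 0.2528]
tool_rot: [1.162, 2.919, 0.002]
ft_force: [0.1, -0.2, -0.0]
grip_width: 0.996
grip_force: 0.0
```

Emit:
jog_arm([
  [1, 0.03, -0.06, 0, 0, 0, -0.15],
  [1, 0.06, -0.11, 0, 0, 0, -0.3],
  [1, 0.1, -0.17, 0, 0, 0, -0.45],
  [1, 0.13, -0.22, 0, 0, 0, -0.6],
  [1, 0.16, -0.28, 0, 0, 0, -0.74],
])

```text
time: 1.13
position: [0.3937, 0.3258, 0.2527]
tool_rot: [-1.702, -2.64, -0.001]
ft_force: [0.2, -0.3, 0.3]
grip_width: 1.001
grip_force: 0.0
```

Emit:
jog_arm([
  [1, 0.03, -0.06, 0, 0, 0, -0.15],
  [1, 0.06, -0.11, 0, 0, 0, -0.3],
  [1, 0.1, -0.17, 0, 0, 0, -0.45],
  [1, 0.13, -0.22, 0, 0, 0, -0.6],
  [1, 0.16, -0.28, 0, 0, 0, -0.74],
])

```text
time: 1.55
position: [0.4737, 0.186, 0.2528]
tool_rot: [-2.178, -2.264, -0.001]
ft_force: [-0.1, 0.4, -0.5]
grip_width: 1.002
grip_force: 0.0
```

Emit:
jog_arm([
  [1, 0.03, -0.06, 0, 0, 0, -0.15],
  [1, 0.06, -0.11, 0, 0, 0, -0.3],
  [1, 0.1, -0.17, 0, 0, 0, -0.45],
  [1, 0.16, -0.28, 0, 0, 0, -0.74],
  [1, 0.16, -0.28, 0, 0, 0, -0.74],
])

```text
time: 1.97
position: [0.5547, 0.0412, 0.253]
tool_rot: [2.577, 1.791, 0.0]
ft_force: [0.5, -0.9, 0.2]
grip_width: 1.006
grip_force: 0.0
```

```bash
python3 - <<'E'
from h import *
c=shot("wrist");save(c,"w1.png");s=ctrl.get_state()
print(s["time"],s["position"],s["joint_positions"],R.from_rotvec(s["tool_rot"]).as_matrix().round(3).tolist())
print(proj(c,[[.5555,.047,.09],[.64,-.05,.02],[.51,-.29,.07]]))
np.savez("w1.npz",**c)
E
```

```text
2.0167 [0.55568631 0.03792163 0.2529004 ] [-0.58963854  0.10816395  0.51216559  1.66001877 -0.04910569  1.38530223
 -0.42930402] [[0.351, 0.936, 0.002], [0.936, -0.351, -0.004], [-0.003, 0.004, -1.0]]
[[316.51306091 204.74847389]
 [410.8475299  242.55295871]
 [373.93594806 449.80780407]]
```

View pics/w1.png

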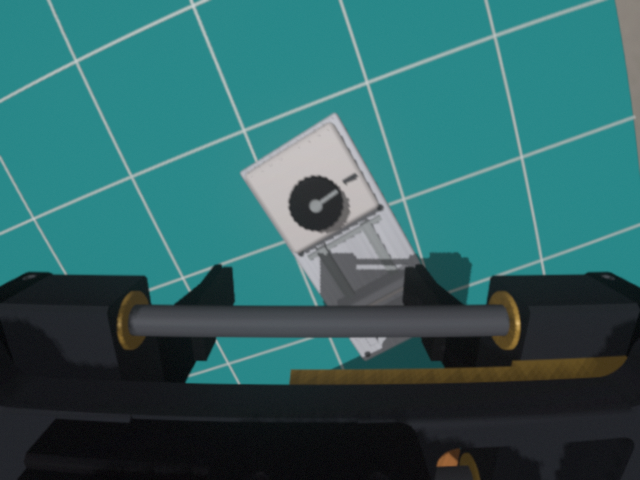

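The wrist view shows the hub at about (316,206), the pointer tip at (337,193) and the rib at (350,178). The hub is about 1 px from where the top and side views put it.

```bash
python3 - <<'E'
from h import *
c=dict(np.load("w1.npz"))
h=cv2.cvtColor(c["frame"],cv2.COLOR_RGB2HSV)
m=cv2.inRange(h,(0,0,0),(180,255,70))[165:245,280:345]
m=cv2.morphologyEx(m,cv2.MORPH_CLOSE,np.ones((9,9)))
cn=max(cv2.findContours(m,0,2)[0],key=cv2.contourArea)
(x,y),r=cv2.minEnclosingCircle(cn);print(x+280,y+165,r)
w=onz(c,[(x+280,y+165),(316,206)],.09);print(w)
tip=onz(c,[(337,193)],.09)[0];rib=onz(c,[(356,175),(345,181.5)],.058)
print(np.degrees(np.arctan2(*(tip-w[1])[1::-1])),[np.degrees(np.arctan2(*(q-w[1])[1::-1])) for q in rib],rib)
s=ctrl.get_state();print(s["position"])
M=R.from_rotvec(s["tool_rot"]).as_matrix();print("tool y az",np.degrees(np.arctan2(M[1,1],M[0,1])))
E
```

```text
317.94444274902344 203.5 28.480655670166016
[[0.55719795 0.04766023 0.09      ]
 [0.55461677 0.04603052 0.09      ]]
11.893258883629137 [np.float64(11.418382766643791), np.float64(11.715734520804999)] [[0.6017228  0.05554449 0.058     ]
 [0.58896578 0.05315369 0.058     ]]
[0.55568631 0.03792163 0.2529004 ]
tool y az -20.528003277486444
```

Emit:
jog_arm([
  [1, 0.005, 0, -0.07, 0, 0, 0],
  [1, 0.005, 0, -0.14, 0, 0, 0],
  [1, 0.005, 0, -0.2, 0, 0, 0],
  [1, 0.005, 0, -0.26, 0, 0, 0],
  [1, 0.005, 0, -0.28, 0, 0, 0],
])

```text
time: 2.43
position: [0.5523, 0.0472, 0.1081]
tool_rot: [-2.566, -1.806, 0.01]
ft_force: [-1.7, 0.1, 0.7]
grip_width: 0.999
grip_force: 0.0
```

Emit:
jog_arm([
  [1, 0, 0, 0, 0, 0, 0],
  [1, 0, 0, 0, 0, 0, 0],
  [1, 0, 0, 0, 0, 0, 0],
  [1, 0, 0, 0, 0, 0, 0],
  [1, 0, 0, 0, 0, 0, 0],
])

```text
time: 2.85
position: [0.5569, 0.047, 0.1144]
tool_rot: [2.57, 1.806, 0.005]
ft_force: [0.9, -0.5, -0.5]
grip_width: 0.999
grip_force: 0.0
```

Emit:
jog_arm([
  [1, 0, 0, -0.03, 0, 0, 0],
  [1, 0, 0, -0.06, 0, 0, 0],
  [1, 0, 0, -0.08, 0, 0, 0],
  [1, 0, 0, -0.094, 0, 0, 0],
  [1, 0, 0, -0.094, 0, 0, 0],
])

```text
time: 3.27
position: [0.5548, 0.0467, 0.0645]
tool_rot: [-2.57, -1.806, 0.003]
ft_force: [0.6, -0.3, 0.4]
grip_width: 0.999
grip_force: 0.0
```

Emit:
jog_arm([
  [0.6, 0, 0, 0, 0, 0, 0],
  [0.5, 0, 0, 0, 0, 0, 0],
  [0.4, 0, 0, 0, 0, 0, 0],
  [0.3, 0, 0, 0, 0, 0, 0],
  [0.3, 0, 0, 0, 0, 0, 0],
], grip_force=25)

```text
time: 3.68
position: [0.556, 0.0468, 0.0661]
tool_rot: [2.57, 1.806, 0.001]
ft_force: [-0.3, -0.7, -0.1]
grip_width: 0.709
grip_force: 0.0
```

```bash
python3 -c "
from h import *
s=ctrl.get_state();print(s['position'],s['torque'],s['ft_force'],s['grip_width'],s['grip_force'],s['joint_positions'])"
```

```text
[0.55598127 0.04680941 0.06608564] [-0.07151536  0.07785115  0.00789867] [-0.29239746 -0.66845422 -0.12619147] 0.7090781252121748 0.0 [-0.55778855  0.2753405   0.48753298  1.87676866 -0.14976041  1.02432226
 -0.35365774]
```

Emit:
jog_arm([
  [0.3, 0, 0, 0, 0, 0, 0],
  [0.3, 0, 0, 0, 0, 0, 0],
  [0.3, 0, 0, 0, 0, 0, 0],
  [0.3, 0, 0, 0, 0, 0, 0],
  [0.3, 0, 0, 0, 0, 0, 0],
])

```text
time: 4.1
position: [0.5539, 0.0475, 0.0656]
tool_rot: [-2.568, -1.805, 0.004]
ft_force: [-5.5, 0.6, 5.2]
grip_width: 0.591
grip_force: 25.0
```

```bash
python3 -c "
from h import *
s=ctrl.get_state();print(s['position'],s['torque'],s['ft_force'],s['grip_width'],s['grip_force'])"
```

```text
[0.55394086 0.04753458 0.06564667] [0.20430235 1.25485283 0.04756634] [-5.46146756  0.5534384   5.22919813] 0.5911919843593235 24.9880496179685
```

Emit:
jog_arm([
  [0.3, -0.004, 0.001, 0, 0, 0, 0.15],
  [0.3, -0.004, 0.001, 0, 0, 0, 0.35],
  [0.3, -0.004, 0.001, 0, 0, 0, 0.55],
  [0.3, -0.004, 0.001, 0, 0, 0, 0.75],
  [0.3, -0.004, 0.001, 0, 0, 0, 0.95],
])

```text
time: 4.52
position: [0.5542, 0.0475, 0.0657]
tool_rot: [2.041, 2.387, 0.002]
ft_force: [1.7, 2.0, -0.8]
grip_width: 0.59
grip_force: 25.0
```

Emit:
jog_arm([
  [0.3, 0, 0, 0, 0, 0, 0.2],
  [0.3, 0, 0, 0, 0, 0, 0.4],
  [0.3, 0, 0, 0, 0, 0, 0.6],
  [0.3, 0, 0, 0, 0, 0, 0.8],
  [0.3, 0, 0, 0, 0, 0, 0.98],
])

```text
time: 4.93
position: [0.5545, 0.0476, 0.0657]
tool_rot: [1.368, 2.826, 0.002]
ft_force: [2.2, 1.3, -2.3]
grip_width: 0.592
grip_force: 25.0
```

Emit:
jog_arm([
  [0.3, 0, 0, 0, 0, 0, 0],
  [0.3, 0, 0, 0, 0, 0, 0],
  [0.3, 0, 0, 0, 0, 0, 0],
  [0.3, 0, 0, 0, 0, 0, 0],
  [0.3, 0, 0, 0, 0, 0, 0],
])

```text
time: 5.35
position: [0.5544, 0.0476, 0.0657]
tool_rot: [1.376, 2.823, 0.002]
ft_force: [5.1, 0.7, -2.2]
grip_width: 0.591
grip_force: 25.0
```

```bash
python3 - <<'E'
from h import *
s=ctrl.get_state();print(s['position'],s['torque'],s['ft_force'],s['grip_width'],s['grip_force'])
M=R.from_rotvec(s["tool_rot"]).as_matrix();print("tool y az",np.degrees(np.arctan2(M[1,1],M[0,1])))
t=shot("side");o=shot("top")
H=np.vstack([cv2.resize(x,(600,300),interpolation=cv2.INTER_CUBIC) for x in (t["frame"][240:360,270:430],o["frame"][190:270,290:420])])
cv2.imwrite("pics/c2.png",H[...,::-1])
E
```

```text
[0.55442606 0.04755945 0.06573575] [ 0.2647542  -0.92450507  0.00373313] [ 5.06231324  0.72973587 -2.15335879] 0.5911450117194114 24.994901292957366
tool y az 38.03718460773793
```

View pics/c2.png

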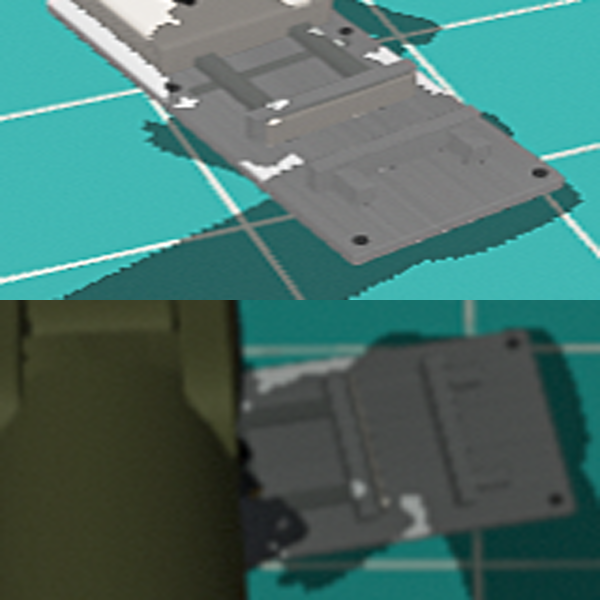

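The fence is now clearly open: the gap in the picture is far wider than before, and the wheel turned 58°. Releasing and moving on to the gauge.

Emit:
jog_arm([
  [1, 0, 0, 0, 0, 0, 0],
  [1, 0, 0, 0, 0, 0, 0],
  [1, 0, 0, 0, 0, 0, 0],
  [1, 0, 0, 0, 0, 0, 0],
  [1, 0, 0, 0, 0, 0, 0],
])

```text
time: 5.87
position: [0.5532, 0.047, 0.0655]
tool_rot: [-1.375, -2.824, 0.001]
ft_force: [-0.0, 0.6, 0.5]
grip_width: 0.886
grip_force: 0.0
```

Emit:
jog_arm([
  [1, 0, 0, 0.05, 0, 0, 0],
  [1, 0, 0, 0.12, 0, 0, 0],
  [1, 0, 0, 0.2, 0, 0, -0.1],
  [1, 0, 0, 0.28, 0, 0, -0.2],
  [1, 0, -0.03, 0.36, 0, 0, -0.3],
])

```text
time: 6.28
position: [0.553, 0.0358, 0.2464]
tool_rot: [-1.589, -2.708, -0.002]
ft_force: [1.1, 0.6, -0.6]
grip_width: 0.996
grip_force: 0.0
```

Emit:
jog_arm([
  [1, -0.02, -0.07, 0, 0, 0, 0],
  [1, -0.04, -0.14, 0, 0, 0, 0],
  [1, -0.06, -0.21, 0, 0, 0, 0],
  [1, -0.08, -0.28, 0, 0, 0, 0],
  [1, -0.09, -0.35, 0, 0, 0, 0],
])

```text
time: 6.7
position: [0.5071, -0.1441, 0.2449]
tool_rot: [-1.593, -2.707, -0.001]
ft_force: [1.6, -0.1, -0.5]
grip_width: 0.999
grip_force: 0.0
```

Emit:
jog_arm([
  [1, 0, -0.07, 0, 0, 0, 0],
  [1, 0, -0.14, 0, 0, 0, 0],
  [1, 0, -0.21, 0, 0, 0, 0],
  [1, 0, -0.27, 0, 0, 0, 0],
  [1, 0, -0.29, 0, 0, 0, 0],
])

```text
time: 7.12
position: [0.5065, -0.2932, 0.2448]
tool_rot: [1.601, 2.702, -0.005]
ft_force: [0.5, -0.5, -0.1]
grip_width: 1.001
grip_force: 0.0
```

Emit:
jog_arm([
  [1, 0, 0, 0, 0, 0, 0],
  [1, 0, 0, 0, 0, 0, 0],
  [1, 0, 0, 0, 0, 0, 0],
  [1, 0, 0, 0, 0, 0, 0],
  [1, 0, 0, 0, 0, 0, 0],
])

```text
time: 7.53
position: [0.5092, -0.2855, 0.2446]
tool_rot: [-1.589, -2.71, -0.001]
ft_force: [-0.3, -0.5, -0.3]
grip_width: 0.999
grip_force: 0.0
```

```bash
python3 - <<'E'
from h import *
s=ctrl.get_state()
c=shot("wrist");save(c,"w2.png");np.savez("w2.npz",**c);np.savez("t2.npz",**shot("top"))
print(s["time"],s["position"],s["joint_positions"]);M=R.from_rotvec(s["tool_rot"]).as_matrix();print("tool y az",np.degrees(np.arctan2(M[1,1],M[0,1])))
E
```

```text
7.5333 [ 0.50922818 -0.28554008  0.24462059] [-0.1013013   0.18955713  0.65320685  1.61071117 -0.11778107  1.3811295
  1.07596139]
tool y az 29.2457572866872
```

View pics/w2.png

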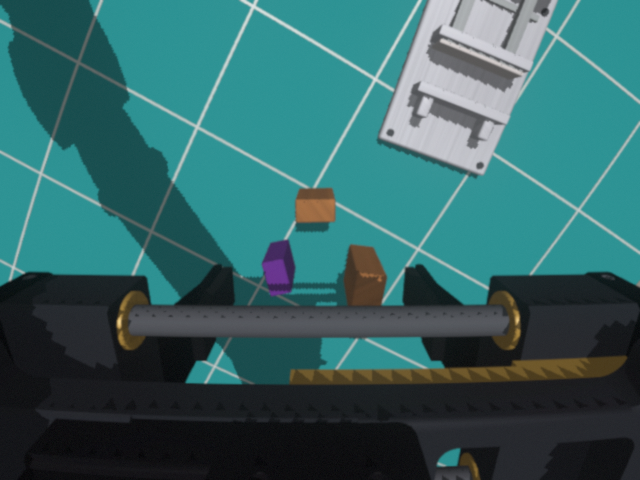

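The wrist view shows the gauge at (315,207), lined up with the image axes. The purple block is at (279,267) and the big wooden one at (365,275), both clear of the fingers. The guard's top bar runs (418,88)-(508,122) and the fence bar (440,32)-(530,72).

```bash
python3 - <<'E'
from h import *
c=dict(np.load("w2.npz"));t=dict(np.load("t2.npz"))
g=cv2.cvtColor(c["frame"],cv2.COLOR_RGB2GRAY).astype(int)
m=cv2.inRange(cv2.cvtColor(c["frame"],cv2.COLOR_RGB2HSV),(4,110,60),(20,255,255))
ys,xs=np.nonzero(m[180:230,285:345]);print("bbox",xs.min()+285,xs.max()+285,ys.min()+180,ys.max()+180)
print("col profile",g[184:228,315].tolist());print("rows",g[207,288:342].tolist())
# scan perpendicular across guard/fence at mid-length
a=np.radians(10.8);ex=np.array([np.cos(a),np.sin(a),0]);ey=np.array([-np.sin(a),np.cos(a),0])
O=np.array([.5548,.0470,0])-.085*ey
ysc=np.arange(-.105,-.02,.001)
for x in(-.025,.0,.025):
    p=proj(c,[O+x*ex+y*ey+[0,0,.045] for y in ysc]).astype(np.float32)
    v=cv2.remap(g.astype(np.uint8),p[:,0].reshape(1,-1),p[:,1].reshape(1,-1),cv2.INTER_LINEAR)[0]
    print(x,v.tolist())
big=cv2.inRange(cv2.cvtColor(t["frame"],cv2.COLOR_RGB2HSV),(4,110,60),(20,255,255))
ys,xs=np.nonzero(big[200:275,435:505]);print(len(xs))
E
```

```text
bbox 296 333 189 221
col profile [188, 193, 188, 163, 122, 90, 82, 81, 82, 82, 81, 82, 82, 81, 87, 104, 120, 123, 124, 125, 124, 123, 123, 120, 119, 117, 117, 116, 118, 117, 118, 120, 118, 119, 119, 120, 116, 103, 84, 70, 65, 67, 67, 65]
rows [118, 118, 118, 118, 117, 116, 113, 105, 111, 119, 121, 121, 120, 121, 123, 122, 122, 122, 121, 122, 119, 119, 119, 118, 118, 118, 119, 120, 121, 123, 125, 123, 123, 122, 121, 120, 118, 117, 117, 120, 120, 121, 123, 124, 124, 122, 115, 112, 118, 124, 134, 147, 161, 173]
-0.025 [105, 105, 105, 105, 104, 99, 91, 86, 86, 88, 105, 149, 189, 202, 205, 206, 207, 209, 207, 204, 197, 190, 193, 195, 195, 195, 195, 195, 196, 195, 195, 196, 195, 195, 195, 195, 195, 195, 188, 161, 124, 107, 104, 105, 106, 105, 104, 104, 104, 104, 102, 96, 92, 90, 89, 88, 89, 90, 106, 155, 197, 206, 189, 154, 116, 112, 159, 197, 208, 211, 211, 212, 212, 212, 208, 198, 196, 200, 201, 201, 201, 201, 199, 200, 201]
0.0 [106, 106, 107, 107, 106, 102, 93, 87, 86, 87, 103, 150, 188, 201, 202, 203, 203, 204, 204, 201, 194, 191, 193, 195, 195, 195, 195, 195, 195, 194, 195, 195, 194, 195, 195, 195, 195, 193, 179, 148, 118, 106, 104, 104, 104, 104, 103, 103, 104, 103, 102, 96, 91, 89, 88, 88, 89, 90, 110, 156, 194, 203, 187, 145, 106, 113, 162, 196, 205, 207, 207, 207, 207, 207, 203, 197, 194, 194, 194, 195, 196, 195, 195, 195, 196]
0.025 [158, 156, 156, 156, 156, 158, 149, 120, 101, 95, 107, 151, 187, 198, 200, 201, 200, 201, 200, 200, 197, 193, 193, 193, 194, 194, 194, 194, 194, 194, 194, 194, 194, 193, 194, 194, 194, 193, 191, 174, 136, 109, 103, 104, 104, 104, 103, 103, 103, 104, 101, 95, 89, 88, 87, 88, 88, 90, 109, 155, 191, 200, 182, 145, 110, 113, 159, 194, 202, 203, 204, 203, 202, 202, 194, 177, 163, 161, 160, 161, 161, 160, 160, 160, 160]
320
```

```bash
python3 - <<'E'
from h import *
c=dict(np.load("w2.npz"));s=shot("side")
print(onz(c,[(315,210),(295.5,210),(334.5,210),(315,198.5),(315,221.5)],.07).round(4).tolist())
print(cross(c,[(315,210)],s,[(375.6,375.3)]), onz(s,[(375.6,375.3)],.07))
big=onz(c,[(349,246),(375,248),(383,304)],.1);print(big, ctrl.get_state()["position"])
h=cv2.cvtColor(c["frame"],cv2.COLOR_RGB2HSV);m=cv2.inRange(h[180:230,285:345],(4,110,60),(20,255,255))
g=cv2.cvtColor(c["frame"],cv2.COLOR_RGB2GRAY)
m=((g[180:230,285:345]>100)&(m>0)).astype(np.uint8)
cn=max(cv2.findContours(m,0,2)[0],key=cv2.contourArea);b=cv2.boxPoints(cv2.minAreaRect(cn))+[285,180];w=onz(c,b,.07)
print(b.tolist(),w.mean(0),[np.degrees(np.arctan2(*(w[(i+1)%4]-w[i])[1::-1])).round(1) for i in range(4)],[np.linalg.norm(w[(i+1)%4]-w[i]) for i in range(4)])
E
```

```text
[[0.5068, -0.2885, 0.07], [0.49, -0.298, 0.07], [0.5237, -0.2791, 0.07], [0.5012, -0.2784, 0.07], [0.5126, -0.2988, 0.07]]
[[ 0.50827277 -0.28933629  0.06802012  0.00255829]] [[ 0.5089533  -0.29055188  0.07      ]]
[[ 0.54788156 -0.29688679  0.1       ]
 [ 0.57007021 -0.28675025  0.1       ]
 [ 0.6078514  -0.3323275   0.1       ]] [ 0.50892814 -0.28646654  0.24469815]
[[296.0, 199.0], [333.0, 199.0], [333.0, 221.0], [296.0, 221.0]] [ 0.5064389  -0.28887055  0.07      ] [np.float64(29.2), np.float64(-60.1), np.float64(-150.8), np.float64(118.3)] [np.float64(0.03629812048911341), np.float64(0.0223243059906166), np.float64(0.03694272967123101), np.float64(0.02232671701275124)]
```

Emit:
jog_arm([
  [1, -0.002, -0.003, -0.07, 0, 0, 0],
  [1, -0.002, -0.003, -0.14, 0, 0, 0],
  [1, -0.002, -0.003, -0.2, 0, 0, 0],
  [1, -0.002, -0.003, -0.25, 0, 0, 0],
  [1, -0.002, -0.003, -0.28, 0, 0, 0],
])

```text
time: 8.1
position: [0.5061, -0.2875, 0.1015]
tool_rot: [-1.59, -2.705, 0.001]
ft_force: [-0.8, 0.0, -0.2]
grip_width: 1.001
grip_force: 0.0
```

Emit:
jog_arm([
  [0.9, 0, 0, -0.04, 0, 0, 0],
  [0.8, 0, 0, -0.08, 0, 0, 0],
  [0.8, 0, 0, -0.11, 0, 0, 0],
  [0.7, 0, 0, -0.123, 0, 0, 0],
  [0.7, 0, 0, -0.123, 0, 0, 0],
])

```text
time: 8.52
position: [0.5066, -0.288, 0.0416]
tool_rot: [-1.59, -2.706, 0.001]
ft_force: [0.6, -0.3, 1.1]
grip_width: 0.745
grip_force: 0.0
```

Emit:
jog_arm([
  [0.7, 0, 0, 0, 0, 0, 0],
  [0.2, 0, 0, 0, 0, 0, 0],
  [0.2, 0, 0, 0, 0, 0, 0],
  [0.2, 0, 0, 0, 0, 0, 0],
  [0.2, 0, 0, 0, 0, 0, 0],
], grip_force=12)

```text
time: 8.93
position: [0.5081, -0.289, 0.0438]
tool_rot: [1.592, 2.707, 0.001]
ft_force: [0.8, -0.1, -0.3]
grip_width: 0.481
grip_force: 0.0
```

Emit:
jog_arm([
  [0.2, 0, 0, 0, 0, 0, 0],
  [0.2, 0, 0, 0, 0, 0, 0],
  [0.2, 0, 0, 0, 0, 0, 0],
  [0.2, 0, 0, 0, 0, 0, 0],
  [0.2, 0, 0, 0, 0, 0, 0],
])

```text
time: 9.35
position: [0.5081, -0.2891, 0.0437]
tool_rot: [1.592, 2.707, 0.0]
ft_force: [-1.0, 0.5, 5.7]
grip_width: 0.46
grip_force: 12.0
```

Emit:
jog_arm([
  [0.2, 0, 0, 0.02, 0, 0, 0],
  [0.2, 0, 0, 0.05, 0, 0, 0],
  [0.2, 0, 0, 0.09, 0, 0, 0],
  [0.2, 0, 0, 0.13, 0, 0, 0],
  [0.2, 0, 0, 0.16, 0, 0, 0],
])

```text
time: 9.77
position: [0.5076, -0.2891, 0.1246]
tool_rot: [1.593, 2.707, -0.0]
ft_force: [0.5, -0.5, -0.0]
grip_width: 0.461
grip_force: 12.0
```

Emit:
jog_arm([
  [0.2, 0.01, 0.03, 0, 0, 0, -0.1],
  [0.2, 0.03, 0.07, 0, 0, 0, -0.2],
  [0.2, 0.05, 0.12, 0, 0, 0, -0.3],
  [0.2, 0.065, 0.16, 0, 0, 0, -0.4],
  [0.2, 0.08, 0.2, 0, 0, 0, -0.5],
])

```text
time: 10.18
position: [0.5476, -0.1874, 0.1231]
tool_rot: [-1.935, -2.474, 0.0]
ft_force: [0.0, 0.2, -0.3]
grip_width: 0.464
grip_force: 12.0
```

Emit:
jog_arm([
  [0.2, 0.015, 0.04, 0, 0, 0, -0.05],
  [0.2, 0.03, 0.08, 0, 0, 0, -0.1],
  [0.2, 0.045, 0.12, 0, 0, 0, -0.117],
  [0.2, 0.06, 0.15, 0, 0, 0, -0.117],
  [0.2, 0.072, 0.173, 0, 0, 0, -0.117],
])

```text
time: 10.6
position: [0.5839, -0.1002, 0.123]
tool_rot: [-2.004, -2.418, -0.0]
ft_force: [0.9, 0.7, 0.4]
grip_width: 0.462
grip_force: 12.0
```

Emit:
jog_arm([
  [0.2, 0, 0, 0, 0, 0, 0],
  [0.2, 0, 0, 0, 0, 0, 0],
  [0.2, 0, 0, 0, 0, 0, 0],
  [0.2, 0, 0, 0, 0, 0, 0],
  [0.2, 0, 0, 0, 0, 0, 0],
])

```text
time: 11.02
position: [0.5831, -0.104, 0.1232]
tool_rot: [2.01, 2.414, -0.001]
ft_force: [1.0, -0.2, -0.6]
grip_width: 0.462
grip_force: 12.0
```

```bash
python3 - <<'E'
from h import *
s=ctrl.get_state();print(s["time"],s["position"],s["ft_force"],s["grip_width"])
M=R.from_rotvec(s["tool_rot"]).as_matrix();print("tool y az",np.degrees(np.arctan2(M[1,1],M[0,1])))
t=shot("side");o=shot("wrist")
H=np.hstack([cv2.resize(t["frame"][200:350,290:440],(400,400),interpolation=cv2.INTER_CUBIC),cv2.resize(o["frame"][100:300,220:420],(400,400),interpolation=cv2.INTER_CUBIC)])
cv2.imwrite("pics/c3.png",H[...,::-1])
E
```

```text
11.0167 [ 0.58312044 -0.10398746  0.12319153] [ 0.99279842 -0.15759946 -0.59597416] 0.46205126999456547
tool y az 10.441790867317431
```

View pics/c3.png

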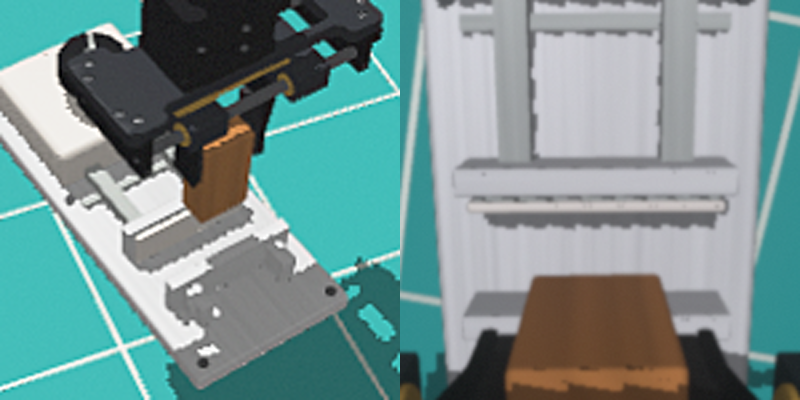

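The gauge hangs upright and square between guard and fence. Its lower fence-side edge is at about (317,238) in the wrist image, so I'll check that against the gap.

```bash
python3 - <<'E'
from h import *
c=shot("wrist");a=np.radians(10.8);ey=np.array([-np.sin(a),np.cos(a),0]);ex=np.array([np.cos(a),np.sin(a),0]);O=np.array([.5548,.0470,0])-.085*ey
for p,z in(((317.5,238),.0795),((318,200),.045),((318,204),.045),((318,252),.045)):
    w=onz(c,[p],z)[0]-O;print(z,(w@ex).round(4),(w@ey).round(4))
p=ctrl.get_state()["position"]-O;print(p@ex,p@ey)
E
```

```text
0.0795 -0.001 -0.0572
0.045 -0.0006 -0.0403
0.045 -0.0006 -0.0431
0.045 -0.0008 -0.0789
-5.926073317370661e-05 -0.06780440612938574
```

Emit:
jog_arm([
  [0.2, 0, 0.004, -0.02, 0, 0, 0],
  [0.2, 0, 0.004, -0.05, 0, 0, 0],
  [0.2, 0, 0.004, -0.08, 0, 0, 0],
  [0.2, 0, 0.004, -0.1, 0, 0, 0],
  [0.2, 0, 0.004, -0.112, 0, 0, 0],
])

```text
time: 11.58
position: [0.5824, -0.1001, 0.065]
tool_rot: [-2.006, -2.415, 0.003]
ft_force: [-0.9, 0.3, -0.2]
grip_width: 0.461
grip_force: 12.0
```

Emit:
jog_arm([
  [0.2, 0, 0, -0.004, 0, 0, 0],
  [0.2, 0, 0, -0.008, 0, 0, 0],
  [0.2, 0, 0, -0.012, 0, 0, 0],
  [0.2, 0, 0, -0.016, 0, 0, 0],
  [0.2, 0, 0, -0.016, 0, 0, 0],
])

```text
time: 12.0
position: [0.5838, -0.1004, 0.0592]
tool_rot: [2.007, 2.416, 0.0]
ft_force: [-0.6, 0.2, 0.3]
grip_width: 0.458
grip_force: 12.0
```

Lower slightly until the gauge touches the bed.

Emit:
jog_arm([
  [0.2, 0, 0, -0.001, 0, 0, 0],
  [0.2, 0, 0, -0.002, 0, 0, 0],
  [0.2, 0, 0, -0.002, 0, 0, 0],
  [0.2, 0, 0, -0.002, 0, 0, 0],
  [0.2, 0, 0, -0.002, 0, 0, 0],
])

```text
time: 12.42
position: [0.584, -0.1004, 0.0587]
tool_rot: [2.007, 2.416, 0.001]
ft_force: [-1.5, -0.2, 4.7]
grip_width: 0.46
grip_force: 12.0
```

Emit:
jog_arm([
  [0.5, 0, 0, 0, 0, 0, 0],
  [0.6, 0, 0, 0, 0, 0, 0],
  [0.7, 0, 0, 0, 0, 0, 0],
  [0.8, 0, 0, 0, 0, 0, 0],
  [0.8, 0, 0, 0, 0, 0, 0],
])

```text
time: 12.83
position: [0.5835, -0.1003, 0.0578]
tool_rot: [-2.007, -2.417, 0.0]
ft_force: [-0.0, 0.0, -0.0]
grip_width: 0.717
grip_force: 0.0
```

Emit:
jog_arm([
  [1, 0, 0, 0.04, 0, 0, 0],
  [1, 0, 0, 0.09, 0, 0, 0],
  [1, 0, 0, 0.15, 0, 0, 0],
  [1, 0, 0, 0.21, 0, 0, 0],
  [1, 0, 0, 0.27, 0, 0, 0],
])

```text
time: 13.25
position: [0.5833, -0.1004, 0.1943]
tool_rot: [-2.007, -2.416, 0.0]
ft_force: [-0.1, 0.3, -1.0]
grip_width: 0.984
grip_force: 0.0
```

Emit:
jog_arm([
  [1, -0.01, 0.05, 0, 0, 0, 0.2],
  [1, -0.02, 0.1, 0, 0, 0, 0.4],
  [1, -0.03, 0.16, 0, 0, 0, 0.6],
  [1, -0.045, 0.22, 0, 0, 0, 0.8],
  [1, -0.058, 0.29, 0, 0, 0, 0.97],
])

```text
time: 13.67
position: [0.5542, 0.0446, 0.1932]
tool_rot: [1.331, 2.845, -0.0]
ft_force: [0.3, 0.2, -0.2]
grip_width: 1.0
grip_force: 0.0
```

```bash
python3 - <<'E'
from h import *
s=ctrl.get_state();print(s["time"],s["position"],s["ft_force"],s["joint_positions"])
M=R.from_rotvec(s["tool_rot"]).as_matrix();print("tool y az",np.degrees(np.arctan2(M[1,1],M[0,1])))
t=shot("side");o=shot("wrist")
H=np.hstack([cv2.resize(t["frame"][200:350,290:440],(400,400),interpolation=cv2.INTER_CUBIC),cv2.resize(o["frame"][150:300,250:400],(400,400),interpolation=cv2.INTER_CUBIC)])
cv2.imwrite("pics/c4.png",H[...,::-1]);np.savez("w4.npz",**o)
E
```

```text
13.6667 [0.55415745 0.04461927 0.19320795] [ 0.33808589  0.24801155 -0.15628088] [-0.54139202  0.14017999  0.45410806  1.74490544 -0.06369776  1.27072359
  0.62303431]
tool y az 39.84150740227176
```

View pics/c4.png

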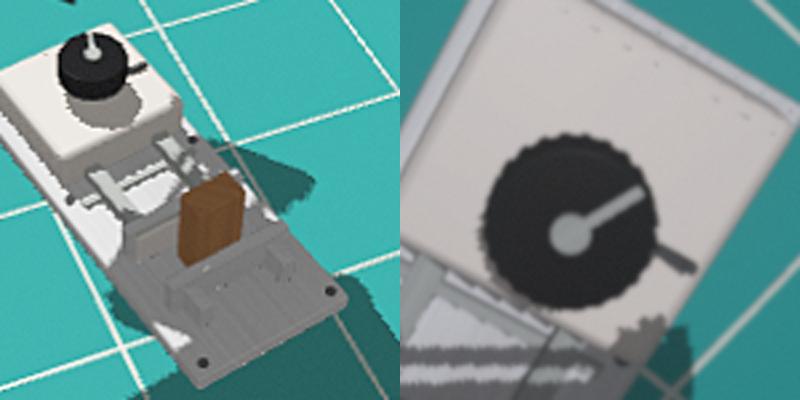

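The gauge stands upright in the gap. In the wrist crop the hub is at (570,234) and the pointer tip at (642,190), with the rib at about (675,257). Next I'll compute the pointer angle.

```bash
python3 - <<'E'
from h import *
c=dict(np.load("w4.npz"))
f=lambda x,y:(250+(x-400)*.375,150+y*.375)
hub=onz(c,[f(570,234)],.091)[0];tip=onz(c,[f(642,190)],.09)[0];rib=onz(c,[f(675,257)],.058)[0]
an=lambda v:np.degrees(np.arctan2(v[1],v[0]))
print(hub,tip,an(tip-hub),an(rib-hub),np.linalg.norm(tip-hub))
g=c["frame"].max(2);m=(g<75).astype(np.uint8)[190:275,275:355];m=cv2.morphologyEx(m,cv2.MORPH_OPEN,np.ones((9,9)))
cn=max(cv2.findContours(m,0,2)[0],key=cv2.contourArea);(x,y),r=cv2.minEnclosingCircle(cn);print(x+275,y+190,r,onz(c,[(x+275,y+190)],.088))
s=ctrl.get_state();print(s["position"])
E
```

```text
[0.55403536 0.04781652 0.091     ] [0.56151405 0.07169778 0.09      ] 72.61145251678437 12.907288896464504 0.025044871627933337
313.29669189453125 233.30141830444336 32.856605529785156 [[0.55193075 0.04968084 0.088     ]]
[0.55335644 0.05261922 0.19277104]
```

Emit:
jog_arm([
  [1, 0, 0.005, -0.06, 0, 0, 0],
  [1, 0, 0.005, -0.12, 0, 0, 0],
  [1, 0, 0.005, -0.16, 0, 0, 0],
  [1, 0, 0.005, -0.17, 0, 0, 0],
  [1, 0, 0.005, -0.17, 0, 0, 0],
])

```text
time: 14.18
position: [0.5534, 0.0466, 0.1065]
tool_rot: [-1.336, -2.841, 0.004]
ft_force: [0.7, 0.0, 0.6]
grip_width: 1.002
grip_force: 0.0
```

Emit:
jog_arm([
  [1, 0, 0, 0, 0, 0, 0],
  [1, 0, 0, 0, 0, 0, 0],
  [1, 0, 0, 0, 0, 0, 0],
  [1, 0, 0, 0, 0, 0, 0],
  [1, 0, 0, 0, 0, 0, 0],
])

```text
time: 14.6
position: [0.5552, 0.0472, 0.109]
tool_rot: [1.335, 2.842, 0.002]
ft_force: [0.2, 0.1, 0.6]
grip_width: 0.999
grip_force: 0.0
```

Emit:
jog_arm([
  [1, -0.001, 0, -0.03, 0, 0, 0],
  [0.9, -0.001, 0, -0.06, 0, 0, 0],
  [0.8, -0.001, 0, -0.08, 0, 0, 0],
  [0.7, -0.001, 0, -0.086, 0, 0, 0],
  [0.7, -0.001, 0, -0.086, 0, 0, 0],
])

```text
time: 15.02
position: [0.5535, 0.047, 0.0643]
tool_rot: [-1.335, -2.842, 0.002]
ft_force: [-0.5, 0.2, 0.1]
grip_width: 0.78
grip_force: 0.0
```

Emit:
jog_arm([
  [0.3, 0, 0, 0, 0, 0, 0],
  [0.3, 0, 0, 0, 0, 0, 0],
  [0.3, 0, 0, 0, 0, 0, 0],
  [0.3, 0, 0, 0, 0, 0, 0],
  [0.3, 0, 0, 0, 0, 0, 0],
], grip_force=25)

```text
time: 15.43
position: [0.5549, 0.0472, 0.0659]
tool_rot: [1.335, 2.842, 0.002]
ft_force: [0.1, 0.7, 2.2]
grip_width: 0.587
grip_force: 25.0
```

```bash
cat > st.py <<'E'
from h import *
s=ctrl.get_state();M=R.from_rotvec(s["tool_rot"]).as_matrix()
print(round(s["time"],2),s["position"].round(4),s["ft_force"].round(2),"T",s["torque"].round(3),"az",np.degrees(np.arctan2(M[1,1],M[0,1])).round(2),s["grip_width"].round(3),round(s["grip_force"],1),"tq7",s["joint_torque"][6].round(3),s["joint_positions"][6].round(4))
E
python3 st.py
```

```text
Traceback (most recent call last):
  File "st.py", line 3, in <module>
    print(round(s["time"],2),s["position"].round(4),s["ft_force"].round(2),"T",s["torque"].round(3),"az",np.degrees(np.arctan2(M[1,1],M[0,1])).round(2),s["grip_width"].round(3),round(s["grip_force"],1),"tq7",s["joint_torque"][6].round(3),s["joint_positions"][6].round(4))
                                                                                                                                                        ^^^^^^^^^^^^^^^^^^^^^
AttributeError: 'float' object has no attribute 'round'
```

Emit:
jog_arm([
  [0.3, 0, 0, 0, 0, 0, -0.13],
  [0.3, 0, 0, 0, 0, 0, -0.27],
  [0.3, 0, 0, 0, 0, 0, -0.4],
  [0.3, 0, 0, 0, 0, 0, -0.53],
  [0.3, 0, 0, 0, 0, 0, -0.67],
])

```text
time: 15.85
position: [0.5546, 0.0471, 0.0659]
tool_rot: [1.815, 2.563, 0.001]
ft_force: [-0.4, -0.2, 4.1]
grip_width: 0.588
grip_force: 25.0
```

```bash
sed -i 's/s\["grip_width"\].round(3)/round(s["grip_width"],3)/' st.py; python3 st.py
```

```text
15.85 [0.5546 0.0471 0.0659] [-0.41 -0.23  4.08] T [-0.168  0.217 -0.01 ] az 19.38 0.588 25.0 tq7 0.903 0.3295
```

Emit:
jog_arm([
  [0.3, 0, 0, 0, 0, 0, -0.13],
  [0.3, 0, 0, 0, 0, 0, -0.27],
  [0.3, 0, 0, 0, 0, 0, -0.4],
  [0.3, 0, 0, 0, 0, 0, -0.53],
  [0.3, 0, 0, 0, 0, 0, -0.67],
])

```text
time: 16.27
position: [0.5542, 0.047, 0.0659]
tool_rot: [2.235, 2.208, 0.0]
ft_force: [-1.3, -0.4, 5.1]
grip_width: 0.592
grip_force: 25.0
```

```bash
python3 st.py
```

```text
16.27 [0.5542 0.047  0.0659] [-1.34 -0.41  5.05] T [-0.206  0.45   0.201] az -0.69 0.592 25.0 tq7 0.735 -0.0058
```

Emit:
jog_arm([
  [0.3, 0, 0, 0, 0, 0, -0.06],
  [0.3, 0, 0, 0, 0, 0, -0.12],
  [0.3, 0, 0, 0, 0, 0, -0.18],
  [0.3, 0, 0, 0, 0, 0, -0.24],
  [0.3, 0, 0, 0, 0, 0, -0.3],
])

```text
time: 16.68
position: [0.5541, 0.047, 0.066]
tool_rot: [-2.399, -2.028, 0.0]
ft_force: [-2.2, -0.4, 5.3]
grip_width: 0.59
grip_force: 25.0
```

```bash
python3 st.py
```

```text
16.68 [0.5541 0.047  0.066 ] [-2.22 -0.42  5.31] T [-0.224  0.573  0.138] az -9.58 0.59 25.0 tq7 0.206 -0.1539
```

Emit:
jog_arm([
  [0.3, 0, 0, 0, 0, 0, -0.03],
  [0.3, 0, 0, 0, 0, 0, -0.06],
  [0.3, 0, 0, 0, 0, 0, -0.09],
  [0.3, 0, 0, 0, 0, 0, -0.12],
  [0.3, 0, 0, 0, 0, 0, -0.12],
])

```text
time: 17.1
position: [0.5539, 0.047, 0.0659]
tool_rot: [-2.461, -1.952, 0.001]
ft_force: [-3.1, -1.1, 6.7]
grip_width: 0.591
grip_force: 25.0
```

```bash
python3 st.py
```

```text
17.1 [0.5539 0.047  0.0659] [-3.06 -1.12  6.67] T [-0.212  0.583  0.093] az -13.15 0.591 25.0 tq7 -0.204 -0.2131
```

Emit:
jog_arm([
  [0.3, 0, 0, 0, 0, 0, -0.01],
  [0.3, 0, 0, 0, 0, 0, -0.02],
  [0.3, 0, 0, 0, 0, 0, -0.03],
  [0.3, 0, 0, 0, 0, 0, -0.04],
  [0.3, 0, 0, 0, 0, 0, -0.05],
])

```text
time: 17.52
position: [0.5539, 0.047, 0.0659]
tool_rot: [-2.486, -1.921, 0.001]
ft_force: [-2.2, -0.9, 5.7]
grip_width: 0.594
grip_force: 25.0
```

```bash
python3 st.py
```

```text
17.52 [0.5539 0.047  0.0659] [-2.22 -0.93  5.73] T [-0.242  0.635  0.162] az -14.61 0.594 25.0 tq7 -0.09 -0.2376
```

Emit:
jog_arm([
  [0.3, 0, 0, 0, 0, 0, -0.005],
  [0.3, 0, 0, 0, 0, 0, -0.01],
  [0.3, 0, 0, 0, 0, 0, -0.015],
  [0.3, 0, 0, 0, 0, 0, -0.02],
  [0.3, 0, 0, 0, 0, 0, -0.025],
])

```text
time: 17.93
position: [0.5539, 0.047, 0.0659]
tool_rot: [-2.498, -1.904, 0.001]
ft_force: [-2.7, -0.2, 6.0]
grip_width: 0.588
grip_force: 25.0
```

```bash
python3 st.py
```

```text
17.93 [0.5539 0.047  0.0659] [-2.73 -0.24  6.  ] T [-0.182  0.582  0.169] az -15.36 0.588 25.0 tq7 -0.12 -0.2499
```

Emit:
jog_arm([
  [0.3, 0, 0, 0, 0, 0, -0.005],
  [0.3, 0, 0, 0, 0, 0, -0.01],
  [0.3, 0, 0, 0, 0, 0, -0.015],
  [0.3, 0, 0, 0, 0, 0, -0.02],
  [0.3, 0, 0, 0, 0, 0, -0.025],
])

```text
time: 18.35
position: [0.5539, 0.047, 0.0659]
tool_rot: [-2.51, -1.888, 0.001]
ft_force: [-3.2, -1.1, 5.6]
grip_width: 0.593
grip_force: 25.0
```

```bash
python3 st.py
```

```text
18.35 [0.5539 0.047  0.0659] [-3.18 -1.1   5.57] T [-0.193  0.684  0.107] az -16.11 0.593 25.0 tq7 -0.12 -0.2623
```

Emit:
jog_arm([
  [0.3, 0, 0, 0, 0, 0, -0.005],
  [0.3, 0, 0, 0, 0, 0, -0.01],
  [0.3, 0, 0, 0, 0, 0, -0.015],
  [0.3, 0, 0, 0, 0, 0, -0.02],
  [0.3, 0, 0, 0, 0, 0, -0.025],
])

```text
time: 18.77
position: [0.5539, 0.047, 0.0659]
tool_rot: [-2.523, -1.872, 0.001]
ft_force: [-2.2, -0.2, 5.1]
grip_width: 0.591
grip_force: 25.0
```

```bash
python3 st.py
```

```text
18.77 [0.5539 0.047  0.0659] [-2.18 -0.22  5.08] T [-0.253  0.693  0.195] az -16.86 0.591 25.0 tq7 -0.12 -0.2748
```

Emit:
jog_arm([
  [0.3, 0, 0, 0, 0, 0, -0.005],
  [0.3, 0, 0, 0, 0, 0, -0.01],
  [0.3, 0, 0, 0, 0, 0, -0.015],
  [0.3, 0, 0, 0, 0, 0, -0.02],
  [0.3, 0, 0, 0, 0, 0, -0.025],
])

```text
time: 19.18
position: [0.5539, 0.047, 0.0659]
tool_rot: [-2.535, -1.855, 0.001]
ft_force: [-2.6, -0.3, 5.3]
grip_width: 0.587
grip_force: 25.0
```

```bash
python3 st.py
```

```text
19.18 [0.5539 0.047  0.0659] [-2.59 -0.3   5.29] T [-0.175  0.656  0.166] az -17.61 0.587 25.0 tq7 -0.12 -0.2873
```

Emit:
jog_arm([
  [0.3, 0, 0, 0, 0, 0, -0.005],
  [0.3, 0, 0, 0, 0, 0, -0.01],
  [0.3, 0, 0, 0, 0, 0, -0.015],
  [0.3, 0, 0, 0, 0, 0, -0.02],
  [0.3, 0, 0, 0, 0, 0, -0.025],
])

```text
time: 19.6
position: [0.5539, 0.0471, 0.0659]
tool_rot: [-2.547, -1.838, 0.001]
ft_force: [-2.9, -0.4, 5.2]
grip_width: 0.592
grip_force: 25.0
```

```bash
python3 st.py
```

```text
19.6 [0.5539 0.0471 0.0659] [-2.88 -0.44  5.15] T [-0.213  0.701  0.111] az -18.35 0.592 25.0 tq7 -0.12 -0.2997
```

Emit:
jog_arm([
  [0.3, 0, 0, 0, 0, 0, -0.005],
  [0.3, 0, 0, 0, 0, 0, -0.01],
  [0.3, 0, 0, 0, 0, 0, -0.015],
  [0.3, 0, 0, 0, 0, 0, -0.02],
  [0.3, 0, 0, 0, 0, 0, -0.025],
])

```text
time: 20.02
position: [0.5538, 0.047, 0.0659]
tool_rot: [-2.559, -1.822, 0.001]
ft_force: [-2.9, -0.1, 5.5]
grip_width: 0.589
grip_force: 25.0
```

```bash
python3 st.py
```

```text
20.02 [0.5538 0.047  0.0659] [-2.94 -0.12  5.47] T [-0.2    0.655  0.137] az -19.11 0.589 25.0 tq7 -0.12 -0.3121
```

Emit:
jog_arm([
  [0.3, 0, 0, 0, 0, 0, -0.005],
  [0.3, 0, 0, 0, 0, 0, -0.01],
  [0.3, 0, 0, 0, 0, 0, -0.015],
  [0.3, 0, 0, 0, 0, 0, -0.02],
  [0.3, 0, 0, 0, 0, 0, -0.025],
])

```text
time: 20.43
position: [0.5538, 0.047, 0.0659]
tool_rot: [-2.571, -1.805, 0.001]
ft_force: [-3.1, -0.3, 6.3]
grip_width: 0.591
grip_force: 25.0
```

```bash
python3 st.py
```

```text
20.43 [0.5538 0.047  0.0659] [-3.06 -0.27  6.28] T [-0.155  0.75   0.172] az -19.86 0.591 25.0 tq7 -0.12 -0.3246
```

Emit:
jog_arm([
  [0.3, 0, 0, 0, 0, 0, -0.005],
  [0.3, 0, 0, 0, 0, 0, -0.01],
  [0.3, 0, 0, 0, 0, 0, -0.015],
  [0.3, 0, 0, 0, 0, 0, -0.02],
  [0.3, 0, 0, 0, 0, 0, -0.025],
])

```text
time: 20.85
position: [0.5538, 0.0471, 0.0659]
tool_rot: [-2.582, -1.788, 0.001]
ft_force: [-3.3, -1.0, 6.3]
grip_width: 0.59
grip_force: 25.0
```

```bash
python3 st.py
```

```text
20.85 [0.5538 0.0471 0.0659] [-3.3  -0.98  6.32] T [-0.206  0.688  0.108] az -20.6 0.59 25.0 tq7 -0.12 -0.3371
```

Emit:
jog_arm([
  [0.3, 0, 0, 0, 0, 0, -0.005],
  [0.3, 0, 0, 0, 0, 0, -0.01],
  [0.3, 0, 0, 0, 0, 0, -0.015],
  [0.3, 0, 0, 0, 0, 0, -0.02],
  [0.3, 0, 0, 0, 0, 0, -0.025],
])

```text
time: 21.27
position: [0.5538, 0.0471, 0.0659]
tool_rot: [-2.594, -1.771, 0.001]
ft_force: [-3.5, -0.7, 6.7]
grip_width: 0.593
grip_force: 25.0
```

```bash
python3 st.py
```

```text
21.27 [0.5538 0.0471 0.0659] [-3.47 -0.72  6.69] T [-0.241  0.676  0.186] az -21.35 0.593 25.0 tq7 -0.12 -0.3495
```

Emit:
jog_arm([
  [0.3, 0, 0, 0, 0, 0, -0.005],
  [0.3, 0, 0, 0, 0, 0, -0.01],
  [0.3, 0, 0, 0, 0, 0, -0.015],
  [0.3, 0, 0, 0, 0, 0, -0.02],
  [0.3, 0, 0, 0, 0, 0, -0.025],
])

```text
time: 21.68
position: [0.5538, 0.0471, 0.0659]
tool_rot: [-2.606, -1.754, 0.001]
ft_force: [-3.7, 0.1, 5.7]
grip_width: 0.591
grip_force: 25.0
```

```bash
python3 st.py
```

```text
21.68 [0.5538 0.0471 0.0659] [-3.67  0.09  5.68] T [-0.248  0.68   0.139] az -22.11 0.591 25.0 tq7 -0.12 -0.3619
```

Emit:
jog_arm([
  [0.3, 0, 0, 0, 0, 0, -0.005],
  [0.3, 0, 0, 0, 0, 0, -0.01],
  [0.3, 0, 0, 0, 0, 0, -0.015],
  [0.3, 0, 0, 0, 0, 0, -0.02],
  [0.3, 0, 0, 0, 0, 0, -0.025],
])

```text
time: 22.1
position: [0.5538, 0.0471, 0.0659]
tool_rot: [-2.617, -1.737, 0.001]
ft_force: [-2.3, -0.2, 6.1]
grip_width: 0.589
grip_force: 25.0
```

```bash
python3 st.py
```

```text
22.1 [0.5538 0.0471 0.0659] [-2.28 -0.17  6.1 ] T [-0.167  0.742  0.196] az -22.85 0.589 25.0 tq7 -0.12 -0.3743
```

Emit:
jog_arm([
  [0.3, 0, 0, 0, 0, 0, -0.005],
  [0.3, 0, 0, 0, 0, 0, -0.01],
  [0.3, 0, 0, 0, 0, 0, -0.015],
  [0.3, 0, 0, 0, 0, 0, -0.02],
  [0.3, 0, 0, 0, 0, 0, -0.025],
])

```text
time: 22.52
position: [0.5537, 0.0471, 0.0659]
tool_rot: [-2.628, -1.72, 0.001]
ft_force: [-3.7, -0.2, 5.9]
grip_width: 0.593
grip_force: 25.0
```

```bash
python3 st.py
```

```text
22.52 [0.5537 0.0471 0.0659] [-3.68 -0.2   5.87] T [-0.211  0.674  0.121] az -23.6 0.593 25.0 tq7 -0.12 -0.3868
```

Emit:
jog_arm([
  [0.3, 0, 0, 0, 0, 0, -0.005],
  [0.3, 0, 0, 0, 0, 0, -0.01],
  [0.3, 0, 0, 0, 0, 0, -0.015],
  [0.3, 0, 0, 0, 0, 0, -0.02],
  [0.3, 0, 0, 0, 0, 0, -0.025],
])

```text
time: 22.93
position: [0.5537, 0.0471, 0.0659]
tool_rot: [-2.639, -1.702, 0.001]
ft_force: [-3.5, -1.1, 6.5]
grip_width: 0.594
grip_force: 25.0
```

```bash
python3 st.py
```

```text
22.93 [0.5537 0.0471 0.0659] [-3.55 -1.06  6.54] T [-0.191  0.755  0.124] az -24.36 0.594 25.0 tq7 -0.12 -0.3993
```

Emit:
jog_arm([
  [0.3, 0, 0, 0, 0, 0, -0.005],
  [0.3, 0, 0, 0, 0, 0, -0.01],
  [0.3, 0, 0, 0, 0, 0, -0.015],
  [0.3, 0, 0, 0, 0, 0, -0.02],
  [0.3, 0, 0, 0, 0, 0, -0.025],
])

```text
time: 23.35
position: [0.5537, 0.0471, 0.0659]
tool_rot: [-2.65, -1.685, 0.001]
ft_force: [-2.9, 0.2, 6.3]
grip_width: 0.592
grip_force: 25.0
```

```bash
python3 st.py
```

```text
23.35 [0.5537 0.0471 0.0659] [-2.9   0.21  6.34] T [-0.178  0.735  0.159] az -25.1 0.592 25.0 tq7 -0.12 -0.4116
```

Torque is still only the free-drive value, so I'll check by eye that the fence is following.

```bash
python3 - <<'E'
from h import *
t=shot("side");o=shot("top")
H=np.hstack([cv2.resize(t["frame"][240:360,320:440],(400,400),interpolation=cv2.INTER_CUBIC),cv2.resize(o["frame"][190:270,340:420],(400,400),interpolation=cv2.INTER_CUBIC)])
cv2.imwrite("pics/c5.png",H[...,::-1])
E
```

```text
(no output)
```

View pics/c5.png

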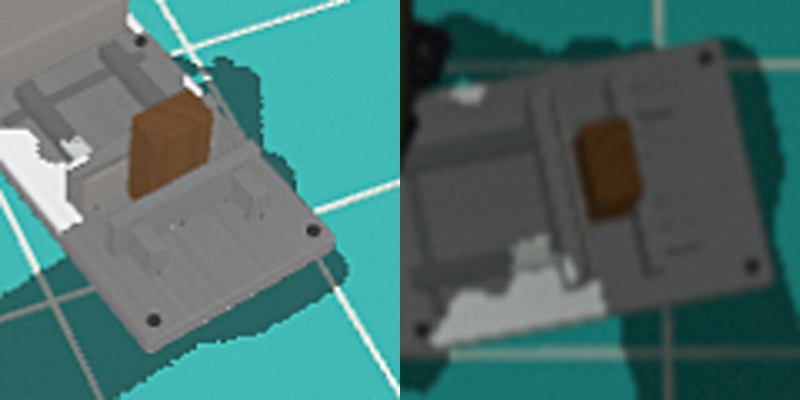

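The fence now stands right next to the gauge, so the face plate is probably worn shy. I'll keep closing.

Emit:
jog_arm([
  [0.3, 0, 0, 0, 0, 0, -0.005],
  [0.3, 0, 0, 0, 0, 0, -0.01],
  [0.3, 0, 0, 0, 0, 0, -0.015],
  [0.3, 0, 0, 0, 0, 0, -0.02],
  [0.3, 0, 0, 0, 0, 0, -0.025],
])

```text
time: 23.87
position: [0.5537, 0.0471, 0.0659]
tool_rot: [-2.661, -1.668, 0.001]
ft_force: [-3.4, -0.7, 6.8]
grip_width: 0.592
grip_force: 25.0
```

```bash
python3 st.py
```

```text
23.87 [0.5537 0.0471 0.0659] [-3.37 -0.71  6.83] T [-0.136  0.723  0.138] az -25.85 0.592 25.0 tq7 -0.12 -0.4241
```

Emit:
jog_arm([
  [0.3, 0, 0, 0, 0, 0, -0.005],
  [0.3, 0, 0, 0, 0, 0, -0.01],
  [0.3, 0, 0, 0, 0, 0, -0.015],
  [0.3, 0, 0, 0, 0, 0, -0.015],
  [0.3, 0, 0, 0, 0, 0, -0.02],
])

```text
time: 24.28
position: [0.5537, 0.0471, 0.0659]
tool_rot: [-2.67, -1.654, 0.001]
ft_force: [-2.2, -1.2, 6.9]
grip_width: 0.59
grip_force: 25.0
```

```bash
python3 st.py
```

```text
24.28 [0.5537 0.0471 0.0659] [-2.22 -1.2   6.89] T [-0.136  0.786  0.168] az -26.45 0.59 25.0 tq7 -0.103 -0.4339
```

Emit:
jog_arm([
  [0.3, 0, 0, 0, 0, 0, -0.004],
  [0.3, 0, 0, 0, 0, 0, -0.008],
  [0.3, 0, 0, 0, 0, 0, -0.012],
  [0.3, 0, 0, 0, 0, 0, -0.016],
  [0.3, 0, 0, 0, 0, 0, -0.02],
])

```text
time: 24.7
position: [0.5537, 0.0471, 0.0659]
tool_rot: [-2.679, -1.64, 0.001]
ft_force: [-3.6, 0.3, 6.9]
grip_width: 0.594
grip_force: 25.0
```

```bash
python3 st.py
```

```text
24.7 [0.5537 0.0471 0.0659] [-3.56  0.31  6.93] T [-0.158  0.796  0.122] az -27.05 0.594 25.0 tq7 -0.126 -0.444
```

Emit:
jog_arm([
  [0.3, 0, 0, 0, 0, 0, -0.004],
  [0.3, 0, 0, 0, 0, 0, -0.008],
  [0.3, 0, 0, 0, 0, 0, -0.012],
  [0.3, 0, 0, 0, 0, 0, -0.016],
  [0.3, 0, 0, 0, 0, 0, -0.02],
])

```text
time: 25.12
position: [0.5537, 0.0471, 0.0659]
tool_rot: [-2.687, -1.626, 0.001]
ft_force: [-3.3, 0.1, 6.3]
grip_width: 0.589
grip_force: 25.0
```

```bash
python3 st.py
```

```text
25.12 [0.5537 0.0471 0.0659] [-3.28  0.06  6.29] T [-0.16   0.822  0.155] az -27.65 0.589 25.0 tq7 -0.126 -0.4539
```

Emit:
jog_arm([
  [0.3, 0, 0, 0, 0, 0, -0.004],
  [0.3, 0, 0, 0, 0, 0, -0.008],
  [0.3, 0, 0, 0, 0, 0, -0.012],
  [0.3, 0, 0, 0, 0, 0, -0.016],
  [0.3, 0, 0, 0, 0, 0, -0.02],
])

```text
time: 25.53
position: [0.5537, 0.0471, 0.0659]
tool_rot: [-2.696, -1.612, 0.001]
ft_force: [-4.2, 0.5, 6.8]
grip_width: 0.594
grip_force: 25.0
```

```bash
python3 st.py
```

```text
25.53 [0.5537 0.0471 0.0659] [-4.19  0.54  6.77] T [-0.177  0.744  0.211] az -28.24 0.594 25.0 tq7 -0.167 -0.4637
```

Emit:
jog_arm([
  [0.3, 0, 0, 0, 0, 0, -0.004],
  [0.3, 0, 0, 0, 0, 0, -0.008],
  [0.3, 0, 0, 0, 0, 0, -0.012],
  [0.3, 0, 0, 0, 0, 0, -0.016],
  [0.3, 0, 0, 0, 0, 0, -0.02],
])

```text
time: 25.95
position: [0.5537, 0.0471, 0.0659]
tool_rot: [-2.704, -1.598, 0.001]
ft_force: [-3.4, -0.8, 7.1]
grip_width: 0.593
grip_force: 25.0
```

```bash
python3 st.py
```

```text
25.95 [0.5537 0.0471 0.0659] [-3.44 -0.84  7.07] T [-0.178  0.756  0.204] az -28.83 0.593 25.0 tq7 -0.223 -0.4735
```

The joint torque has risen from 0.126 to 0.223 N m, which means contact and a nip of about 5 N. One more small step should do it.

Emit:
jog_arm([
  [0.3, 0, 0, 0, 0, 0, -0.004],
  [0.3, 0, 0, 0, 0, 0, -0.008],
  [0.3, 0, 0, 0, 0, 0, -0.012],
  [0.3, 0, 0, 0, 0, 0, -0.016],
  [0.3, 0, 0, 0, 0, 0, -0.018],
])

```text
time: 26.37
position: [0.5536, 0.0471, 0.0659]
tool_rot: [-2.711, -1.586, 0.001]
ft_force: [-3.9, -0.4, 6.5]
grip_width: 0.593
grip_force: 25.0
```

```bash
python3 st.py
```

```text
26.37 [0.5536 0.0471 0.0659] [-3.85 -0.41  6.5 ] T [-0.205  0.833  0.344] az -29.36 0.593 25.0 tq7 -0.294 -0.4824
```

The nip is about 8 N. Releasing the wheel and backing off.

Emit:
jog_arm([
  [0.62, 0, 0, 0, 0, 0, 0],
  [0.7, 0, 0, 0, 0, 0, 0],
  [0.9, 0, 0, 0, 0, 0, 0],
  [1, 0, 0, 0, 0, 0, 0],
  [1, 0, 0, 0, 0, 0, 0],
])

```text
time: 26.78
position: [0.5541, 0.0471, 0.065]
tool_rot: [2.713, 1.585, -0.0]
ft_force: [0.1, 1.0, 0.8]
grip_width: 0.84
grip_force: 0.0
```

Emit:
jog_arm([
  [1, 0, 0, 0.03, 0, 0, 0],
  [1, 0, 0, 0.08, 0, 0, 0],
  [1, 0, 0, 0.14, 0, 0, 0],
  [1, 0, 0, 0.2, 0, 0, 0],
  [1, 0, 0, 0.26, 0, 0, 0],
])

```text
time: 27.2
position: [0.5538, 0.0469, 0.1963]
tool_rot: [2.713, 1.584, -0.001]
ft_force: [1.2, 0.3, -0.1]
grip_width: 0.994
grip_force: 0.0
```

Emit:
jog_arm([
  [1, -0.04, 0, 0, 0, 0, 0],
  [1, -0.08, 0, 0, 0, 0, 0],
  [1, -0.1, 0, 0, 0, 0, 0],
  [1, -0.1, 0, 0, 0, 0, 0],
  [1, -0.1, 0, 0, 0, 0, 0],
])

```text
time: 27.62
position: [0.5042, 0.0474, 0.1953]
tool_rot: [-2.712, -1.585, -0.002]
ft_force: [0.4, 0.5, 0.2]
grip_width: 1.005
grip_force: 0.0
```

```bash
python3 st.py; python3 - <<'E'
from h import *
t=shot("side");o=shot("wrist");np.savez("w6.npz",**o)
H=np.hstack([cv2.resize(t["frame"][200:350,290:440],(400,400),interpolation=cv2.INTER_CUBIC),cv2.resize(o["frame"][100:300,220:420],(400,400),interpolation=cv2.INTER_CUBIC)])
cv2.imwrite("pics/c6.png",H[...,::-1])
print(proj(o,[.554,.0475,.09]))
E
```

```text
27.62 [0.5042 0.0474 0.1953] [0.44 0.47 0.16] T [-0.149  0.051 -0.027] az -29.39 1.005 0.0 tq7 -0.031 -0.6424
[[373.29120053 197.23626844]]
```

View pics/c6.png

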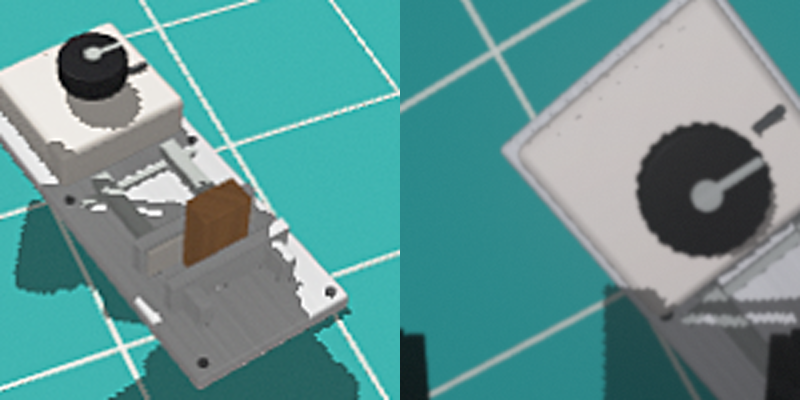

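The gauge stands upright between guard and fence, and the pointer (tip at (766,162) in the crop) sits just clockwise of the rib. I'll compute its distance from the mark, then hand in if it's within limits.

```bash
python3 - <<'E'
from h import *
c=dict(np.load("w6.npz"));f=lambda x,y:(220+(x-400)/2,100+y/2)
hub=onz(c,[f(707,196)],.091)[0];tip=onz(c,[f(766,162)],.09)[0];a=np.degrees(np.arctan2(*(tip-hub)[1::-1]))
d=2*24*np.sin(np.radians(abs(a-10.8))/2);print(hub,a,d)
if d<5.5: print(ctrl.close_job())
E
```

```text
[0.55382151 0.04713096 0.091     ] 1.001675238123332 4.099313152637811
the job is handed in; nothing more can be done
None
```

The job is handed in, with no verdict returned: the gauge stands upright, nipped at an estimated 7–8 N (from joint torque), the pointer is about 4 mm from the mark (limit 6 mm), and the arm is clear.

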